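Wind the spring drive that matches the sample key

ROBOT

A 6-joint arm with a two-finger parallel gripper is mounted at the origin on a cart in front of the work surface, level with it; the furniture and walls round the work are solid. World frame = base frame: x ahead of the robot, y to its left, z up, the work surface at z = 0. Lengths are in m, angles in degrees, forces in N, time in s.
With the tool pointing down it reaches from about 0.4 to 0.825 m from the base axis. Payload 7 kg.
Tool frame: the origin (TCP) lies at the very end of the fingers, on their centre line; the grasp point (between the pads) lies 19 mm behind it; z points along the fingers, y is the line along which they close (so a half turn about z gives the same grasp; the last joint's range is limited). The gripper opens to 88 mm and grips with 3 to 60 N. Pads are 19 mm wide; open, the fingers measure 130 mm over their backs; the gripper's body (78 mm by 193 mm) begins 47 mm behind the grasp point.
Start: joints at [-48.982, 20.546, 0.682, 0, -70.136, -16.507], TCP at [0.28, -0.614, 0.227] pointing down, gripper open.
Joint ranges: [-176.03, 176.03], [-82.01, 121.73], [-58.28, 71.71], [-173.87, 95.51], [-174.79, -0.11], [-173.66, 173.66]. Speed limits (degrees/s): [136.94, 136.94, 172.46, 180, 180, 180].

INTERFACE

Orientations are given as [roll, pitch, yaw] about the fixed x, y, z axes, in that order (R = Rz(yaw) Ry(pitch) Rx(roll)).
In Python, from plant import r gives the robot as it stands. The module is installed in compiled form; this text tells all that it offers.
- The arm moves only by the tool jog_arm, never from a script. Its arguments are lists of equal length, an entry for each row: "travel": the shift along the tool's x, y, z each as a share of 50 cm, from -1 to 1, a list of three; "dr": the turn, a rotation vector about the tool's x, y, z each as a share of 360 degrees, from -1 to 1, a list of three; "claw": the opening, from 0 (shut) to 1 (fully open). A call has exactly 10 rows; each row is the pose to reach, as a shift and turn from the pose commanded when the call began, along the tool's axes at that moment, turning the shorter way round; what a row does not reach only later rows make up. A row lasts 1/8 s, in which the tool goes at most 62.5 mm and 10.7 degrees, less where a joint would pass 70% of its speed; a pose out of reach is approached as far as the arm can. A call with a number of a shift or a turn outside -1 to 1 is refused whole. A call with a gripper value outside its range is refused whole. The fingers move at their own pace and stop on an object; "newtons" is the grip in N (left out, the last holds). Time passes only in rows, so rows that repeat a pose let the fingers close, or fill a call up. It gives the time, the measured TCP pose, the force, the opening and the grip force at its end, in the units of the state.
- r.get_state(): the state, without advancing time (a new reading comes with each control period).
- r.capture(name): name is "scene" or "top" or "wrist"; returns a dict with "pixels" (420x560x3 uint8, red, green, blue), "range_z" (420x560 float32, m along the optical axis (not along the pixel's ray), 0 where there is no reading), "fx", "fy", "cx", "cy" (pixels), "position" and "attitude" of the camera in the world; the wrist camera has in their place "hand_eye" (4x4, takes a point from camera to tool coordinates, whose origin is the TCP and whose axes are the flange's). Camera axes: x right, y up, looking along -z (the intrinsics and any distortion apply to the point x, -y, -z); pixel columns grow to the right and rows downward; lengths in m; the calibration is good to about 2 mm. A picture is of the moment at which its call begins: read the wrist's pose just before it.
- r.close_job(): hands the job in; it is judged then, once.
Trained networks look in the newest picture that a camera, given by its name, has taken for a name from the list of things; names that differ only in an ending like _2 or _b are one class to them, and where a whole thing is asked for, a point or a joint stands for the part that bears it (a point fixed in the world has none). Each returns a list of dicts, best first, with "conf" (0 to 1); they miss things now and then, are a little off and sometimes report something else, mostly with a low value. They report only what shows in the picture. A call takes as long as a camera call.
- r.boxes_of(name, camera): "extent" ([left, top, right, bottom] in pixels, round what is visible of it).
- r.regions_of(name, camera): "pixels" (420x560 bool, what is visible of it) and "extent" ([left, top, right, bottom] in pixels, round what is visible of it).
- r.tip_of(name, camera): "at" ([column, row] in pixels: a listed point, or the origin of a listed thing).
The state is a dict: "time_s": time; "joints": joint angles; "qd": joint speeds; "joint_torque": joint torques, N m; "tcp_pos": TCP position; "eef_rot": TCP orientation; "contact_force": force on the tool from outside, world axes, zero at the start; "moment": the same for the moment, N m; "gripper_width": finger opening in m; "gripper_force": force on a finger pad.
Only numpy, scipy, OpenCV 4.12 (cv2) and the standard library are available. Lean on these libraries where they do the work, as an engineer would, in place of code of your own. Each camera call takes 0.05 s, during which the arm holds its last target. There are 200 camera calls.

TASK

The key lying in the red tray is a sample: find the spring drive on the bench whose own key has the same shape, and wind that drive up fully by turning its key clockwise (seen from above), part of a turn at a time, until it comes up against its stop; then let go. Feel for the stop and do not force the key. Leave the other drive's key as it is, and do not shift the loose keys, the pot or the screwdriver.

Things in the scene. Friction and masses are not known exactly. Their poses are not given: they have to be found in the camera images.
- drive_ring: Spring drive with a ring-winged key: green housing 146 x 112 mm, flat top 46 mm high, on a 160 x 128 mm foot, screwed to the worktop (cannot move). Origin at worktop level below the key's upright axis, z up. A bridge arm runs over the key from the axis along the drive's own +x to a column; elsewhere the key is open from above. A small brass pulley stands out of the -x face.
- drive_bar: Spring drive with a bar key: green housing 146 x 112 mm, flat top 46 mm high, on a 160 x 128 mm foot, screwed to the worktop (cannot move). Origin at worktop level below the key's upright axis, z up. A bridge arm runs over the key from the axis along the drive's own +x to a column; elsewhere the key is open from above. A small brass pulley stands out of the -x face.
- key_ring (a joint): Turn of this key's shaft in rad, grows clockwise seen from above, 0 = run down. A spring drives it back, but a brake holds it wherever it is left. Turning takes 0.16 N m when run down, 0.26 N m at the end, where it meets a hard stop, to be felt, two thirds to one and a quarter turns from the start. The head sits on the shaft through a torsion spring, 2.5 N m/rad, so pushes give a little.
- key_bar (a joint): Turn of this key's shaft in rad, grows clockwise seen from above, 0 = run down. A spring drives it back, but a brake holds it wherever it is left. Turning takes 0.16 N m when run down, 0.26 N m at the end, where it meets a hard stop, to be felt, two thirds to one and a quarter turns from the start. The head sits on the shaft through a torsion spring, 2.5 N m/rad, so pushes give a little.
- key_ring_axis (a point): Point on the upright turning axis of the ring-winged key, 78 mm above the worktop, mid-height of the wings. The key: steel, two oval ring wings of 7 mm round wire, together 120 mm across; each wing reaches from 8 to 60 mm from the axis and from 62 to 94 mm above the worktop; hub 18 mm across.
- drive_ring_bridge (a point): Middle of the top of the column that carries the bridge of this drive, 78 mm from the key's axis, 109 mm above the worktop. Column 16 x 30 mm; bridge arm 14 mm wide, 99 to 109 mm above the worktop, ending in a 20 mm round bearing (top 110 mm) on the axis. Fingers cannot pass through the bridge: lift over it.
- key_bar_axis (a point): Point on the upright turning axis of the bar key, 78 mm above the worktop, mid-height of the bar. The key: steel, one straight round bar 16 mm thick and 120 mm long across the axis, from 70 to 86 mm above the worktop; hub 22 mm across.
- drive_bar_bridge (a point): Middle of the top of the column that carries the bridge of this drive, 78 mm from the key's axis, 109 mm above the worktop. Column 16 x 30 mm; bridge arm 14 mm wide, 99 to 109 mm above the worktop, ending in a 20 mm round bearing (top 110 mm) on the axis. Fingers cannot pass through the bridge: lift over it.
- key_ring_tip (a point): Point in the end of one of its two (equal, opposite) arms, 56 mm from the axis, 78 mm above the worktop; with the axis point it gives the direction of the arms.
- key_bar_tip (a point): Point in the end of one of its two (equal, opposite) arms, 56 mm from the axis, 78 mm above the worktop; with the axis point it gives the direction of the arms.
- spare_ring_mid (a point): Centre of the head of a loose key with two oval ring wings (120 mm across, 18 mm thick at the hub), lying flat in one of the two trays; it matches drive_ring. If it is the one in the red tray, drive_ring is to be wound.
- spare_bar_mid (a point): Centre of the head of a loose key with a straight round bar (120 mm long, 22 mm thick at the hub), lying flat in the other tray; it matches drive_bar. If it is the one in the red tray, drive_bar is to be wound.
- sample_tray_mid (a point): Middle of the inner floor of the red sample tray (95 x 150 x 20 mm, fixed, nearest the robot on its right). The other tray, grey, on the left, is only the store.
- pot_mid (a point): Middle of a small red and white pot with a red lid, 58 mm across and 50 mm tall, standing on the worktop: leave it alone.
- driver_mid (a point): Middle of a green-handled screwdriver, 172 mm long, lying on the worktop beyond the drives: leave it alone.

How it is judged (in metres and radians):
On the way:
1. the matching key has been wound most of the way (((horizontal distance between spare_ring_mid and sample_tray_mid below 0.08 m and value of joint key_ring above 6.5 rad) or (horizontal distance between spare_bar_mid and sample_tray_mid below 0.08 m and value of joint key_bar above 6.5 rad))).
At the end, for the whole second after the job is handed in: The key of the drive that matches the sample in the red tray rests against its stop (within 0.15 rad), is still and let go; the other drive's key has not been turned (arm tip within 12 mm of where it was) (((horizontal distance between spare_ring_mid and sample_tray_mid below 0.08 m and value of joint key_ring above 8.85 rad and velocity of joint key_ring between -0.05 and 0.05 rad/s and distance of key_bar_tip from where it was at the start of the episode below 0.012 m) or (horizontal distance between spare_bar_mid and sample_tray_mid below 0.08 m and value of joint key_bar above 8.85 rad and velocity of joint key_bar between -0.05 and 0.05 rad/s and distance of key_ring_tip from where it was at the start of the episode below 0.012 m))); the robot touches nothing.
It fails at once if the key of the drive that does not match is turned (arm tip more than 12 mm) ((horizontal distance between spare_ring_mid and sample_tray_mid below 0.08 m and distance of key_bar_tip from where it was at the start of the episode above 0.012 m) or (horizontal distance between spare_bar_mid and sample_tray_mid below 0.08 m and distance of key_ring_tip from where it was at the start of the episode above 0.012 m)).
It fails at once if a drive or its key is forced (pushed with more than 40 N) (contact force between the fingers and drive_ring above 40 N or contact force between the fingers and drive_bar above 40 N).
It fails at once if a loose key, the pot or the screwdriver is shifted by more than 30 mm (distance of any of spare_ring_mid, spare_bar_mid, pot_mid, driver_mid from where it was at the start of the episode above 0.03 m).
It also fails if it takes over 61 s, if anything falls off the work surface, if the arm or the gripper's body presses on something with over 40 N, if the wrist force passes 120 N, or if a joint passes its speed limit or range.

## Working session

There is one attempt and no reset: what is moved stays moved. The work goes in short steps, Python scripts to look and compute and a tool call to move; the robot and the scene stay as the last step left them, time stands still between calls to the robot, and variables do not carry over. Pictures are saved under pics/ and viewed, at most 10 in all, crops included, and the job is handed in when it is done.

Besides the shell and the picture viewer there is one more tool, called after "Call:" as a command line: name --argument value ..., lists and objects as JSON in quotes. jog_arm: Moves the arm, as the interface text tells. Its arguments: {"type":"object","properties":{"travel":{"type":"array"},"dr":{"type":"array"},"claw":{"type":"array"},"newtons":{"type":"number"}},"required":["travel","dr","claw"]}

```bash
mkdir -p pics; cat > h.py <<'E'
from plant import r
import numpy as np, cv2
from scipy.spatial.transform import Rotation as R
def att(c):
    a=np.array(c["attitude"],float)
    if a.shape==(3,3): return a
    if a.size==3: return R.from_euler('xyz',a,degrees=True).as_matrix()
    return None
def ray(c,px):
    d=np.array([(px[0]-c["cx"])/c["fx"],-(px[1]-c["cy"])/c["fy"],-1.0])
    return np.array(c["position"]),att(c)@d
def atz(c,px,z):
    p,d=ray(c,px); return p+d*(z-p[2])/d[2]
def proj(c,P):
    q=att(c).T@(np.array(P)-np.array(c["position"]))
    return [c["cx"]+c["fx"]*q[0]/-q[2], c["cy"]-c["fy"]*q[1]/-q[2]]
E
python3 - <<'E'
from h import *
for n in ("top","scene"):
    c=r.capture(n); print(n,c["position"],c["attitude"],c["fx"],[k for k in c])
    cv2.imwrite(f"pics/{n}0.png",c["pixels"][:,:,::-1])
    for nm,z in dict(key_ring_axis=.078,key_bar_axis=.078,key_ring_tip=.078,key_bar_tip=.078,drive_ring_bridge=.109,drive_bar_bridge=.109,spare_ring_mid=.012,spare_bar_mid=.012,sample_tray_mid=.003,pot_mid=.025,driver_mid=.012,drive_ring=0,drive_bar=0).items():
        for o in r.tip_of(nm,n)[:2]:
            print(nm,round(o["conf"],2),np.round(o["at"],1),np.round(atz(c,o["at"],z),3))
print(r.get_state())
E
```

```text
top [0.35713757 0.05463549 0.98155279] [ 11.05917885   1.27535447 -91.18619161] 385.1052702555066 ['pixels', 'range_z', 'fx', 'fy', 'cx', 'cy', 'position', 'attitude']
key_ring_axis 0.6 [222.9 200.5] [0.576 0.207 0.078]
key_bar_axis 0.63 [297.9 229. ] [0.502 0.028 0.078]
key_ring_tip 0.45 [213.3 227.1] [0.511 0.229 0.078]
key_bar_tip 0.8 [278.9 234.4] [0.49  0.073 0.078]
key_bar_tip 0.41 [298.4 229. ] [0.502 0.027 0.078]
drive_ring_bridge 0.58 [223.8 168.4] [0.647 0.2   0.109]
drive_bar_bridge 0.68 [316.1 200.8] [ 0.562 -0.015  0.109]
spare_ring_mid 0.9 [408.2 263.1] [ 0.42  -0.246  0.012]
spare_ring_mid 0.19 [311.6 200. ] [ 0.587 -0.012  0.012]
spare_bar_mid 0.64 [155.  277.4] [0.398 0.387 0.012]
sample_tray_mid 0.69 [408.  267.6] [ 0.409 -0.247  0.003]
pot_mid 0.61 [263.2 277.3] [0.392 0.115 0.025]
driver_mid 0.63 [267.2 152.6] [0.72  0.101 0.012]
drive_ring 0.65 [231.9 211.1] [0.566 0.196 0.   ]
drive_bar 0.56 [298.3 234.2] [0.501 0.025 0.   ]
scene [-0.60947904  0.00855523  0.86187731] [ 56.11531098  -1.1940727  -86.10453003] 474.7810976927736 ['pixels', 'range_z', 'fx', 'fy', 'c
[... 707 characters left out ...]
0.62 0.24 0.  ]
{'time_s': 1.4, 'joints': array([-4.89803588e+01,  2.05463320e+01,  6.83268009e-01, -2.27777565e-03,
       -7.01370861e+01, -1.65077507e+01]), 'qd': array([-0.01030905,  0.0229745 , -0.00968671,  0.04304266,  0.05604341,
       -0.07707516]), 'joint_torque': array([-2.87334997e-04, -5.82375348e+01,  2.93300378e+01,  7.00225756e+00,
        1.24063509e-02, -4.15953957e-05]), 'tcp_pos': array([ 0.28004045, -0.61414172,  0.22656435]), 'eef_rot': array([ 1.79999247e+02,  2.01131816e-03, -1.55488883e+02]), 'contact_force': array([0.29880382, 0.01003344, 0.43034621]), 'moment': array([0.01773843, 0.01396867, 0.03567025]), 'gripper_force': 0.0, 'gripper_width': 0.08778006069988063}
```

```bash
python3 - <<'E'
import cv2
i=cv2.imread("pics/top0.png"); cv2.imwrite("pics/top0c.png",cv2.resize(i[130:310,130:450],None,fx=2.5,fy=2.5,interpolation=3))
E
```

```text
(no output)
```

View pics/top0c.png

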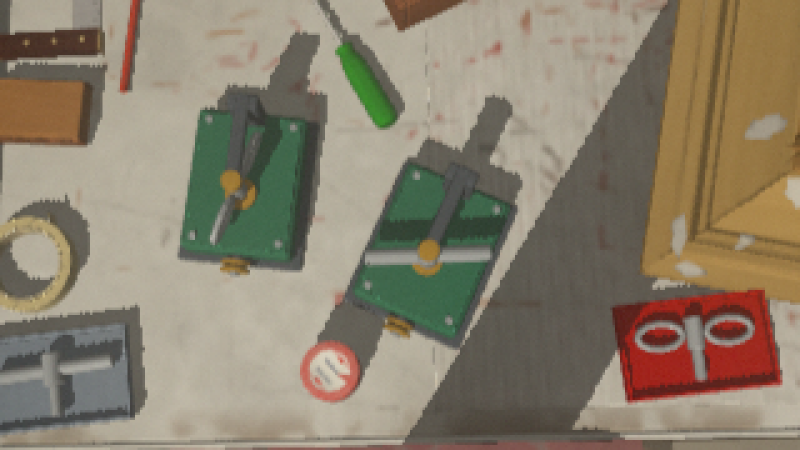

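View pics/scene0.png

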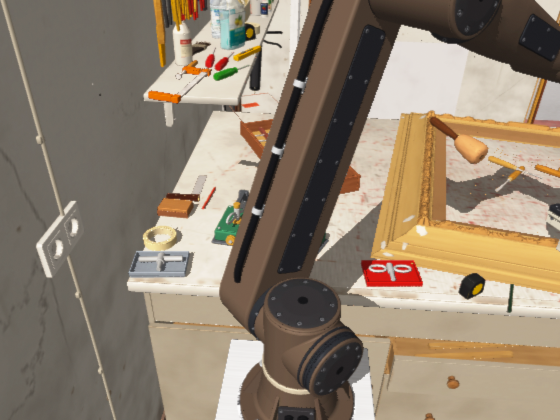

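The red tray (crop 695,345) holds the ring key, so drive_ring (crop 240,190) is the one to wind. Its bridge runs up the image and its wings lie roughly 20° off the bridge. I'll get exact geometry from the depth image.

```bash
cat > geo.py <<'E'
from h import *
def cloud(c):
    z=c["range_z"]; v,u=np.mgrid[:420,:560]
    q=np.stack([(u-c["cx"])/c["fx"]*z,-(v-c["cy"])/c["fy"]*z,-z],-1)
    return q@att(c).T+np.array(c["position"]), z>0
def measure(c):
    W,ok=cloud(c)
    near=ok&(abs(W[...,0]-.585)<.12)&(abs(W[...,1]-.205)<.1)
    b=W[near&(W[...,2]>.1005)&(W[...,2]<.125)]; k=W[near&(W[...,2]>.06)&(W[...,2]<.098)]
    return W,near,b,k
E
python3 - <<'E'
from geo import *
c=r.capture("top"); W,near,b,k=measure(c)
print(len(b),len(k))
def line(p):
    m=np.median(p[:,:2],0); u,s,v=np.linalg.svd(p[:,:2]-p[:,:2].mean(0)); d=v[0]*np.sign(v[0][0]); t=(p[:,:2]-p[:,:2].mean(0))@d
    return p[:,:2].mean(0),d,np.degrees(np.arctan2(d[1],d[0])),t.min(),t.max()
for p in (b,k):
    m,d,a,lo,hi=line(p); print(m,a,m+lo*d,m+hi*d,p[:,2].mean())
top=W[near&(W[...,2]>.04)&(W[...,2]<.05)][:,:2].astype(np.float32); print("housing",cv2.minAreaRect(top))
kk=k[np.argsort(k[:,0])]; print(np.round(kk[::max(1,len(kk)//25)],3))
E
```

```text
299 241
[0.60593265 0.1978058 ] -7.455738114328859 [0.55508203 0.20446045] [0.65049082 0.19197462] 0.10848967822100467
[0.57377286 0.20035928] -19.00663286035907 [0.5096837  0.22243525] [0.64554212 0.17563785] 0.08173698974865866
housing ((0.5698812007904053, 0.20287460088729858), (0.11137530207633972, 0.16169966757297516), 82.70135498046875)
[[0.511 0.222 0.082]
 [0.515 0.222 0.086]
 [0.52  0.222 0.072]
 [0.524 0.223 0.091]
 [0.528 0.218 0.095]
 [0.532 0.215 0.069]
 [0.535 0.213 0.066]
 [0.54  0.215 0.069]
 [0.543 0.216 0.092]
 [0.547 0.208 0.071]
 [0.551 0.21  0.086]
 [0.557 0.201 0.081]
 [0.558 0.198 0.084]
 [0.564 0.195 0.092]
 [0.58  0.195 0.088]
 [0.586 0.193 0.09 ]
 [0.59  0.192 0.094]
 [0.594 0.189 0.068]
 [0.598 0.192 0.093]
 [0.602 0.186 0.068]
 [0.606 0.186 0.072]
 [0.611 0.186 0.09 ]
 [0.614 0.18  0.077]
 [0.633 0.183 0.075]
 [0.634 0.187 0.064]
 [0.635 0.18  0.094]
 [0.64  0.179 0.067]]
```

```bash
cat >> h.py <<'E'
AX=np.array([.565,.203])
def goal(x,y,z,yaw):
    s=r.get_state(); Rt=R.from_euler('xyz',s["eef_rot"],degrees=True)
    d=Rt.inv().apply(np.array([x,y,z])-s["tcp_pos"])/.5
    w=(Rt.inv()*R.from_euler('xyz',[180,0,yaw],degrees=True)).as_rotvec()/(2*np.pi)
    print("shift",np.round(d,4),"dr",np.round(w,4))
def entry(A,rad=.043,lag=20):   # finger behind arm at world angle A
    t=np.radians(A+lag); return AX[0]+rad*np.cos(t),AX[1]+rad*np.sin(t),A-278
def show():
    s=r.get_state(); print(round(s["time_s"],2),np.round(s["tcp_pos"],4),np.round(s["eef_rot"],1),np.round(s["contact_force"],1),np.round(s["moment"],2),np.round(s["joints"],0))
E
python3 - <<'E'
from h import *
x,y,w=entry(168); print(x,y,w)
goal(.42,-.2,.22,-125); goal(x,y,.2,w)
a=np.array([-20.2,-38])
for d in (5,10,15,20,25,30,35,40,45,50,55,60):
    t=np.radians(d);q=a-np.array([[np.cos(t),-np.sin(t)],[np.sin(t),np.cos(t)]])@a
    print(d,np.round(q/500,4),round(d/360,4))
E
```

```text
0.5224184730441124 0.1970155566587172 -110
shift [-0.5984  0.6375  0.0131] dr [ 0.     -0.     -0.0847]
shift [-1.1142  1.275   0.0531] dr [ 0.     -0.     -0.1264]
5 [-0.0068  0.0032] 0.0139
10 [-0.0138  0.0059] 0.0278
15 [-0.021   0.0079] 0.0417
20 [-0.0284  0.0092] 0.0556
25 [-0.0359  0.01  ] 0.0694
30 [-0.0434  0.01  ] 0.0833
35 [-0.0509  0.0094] 0.0972
40 [-0.0583  0.0082] 0.1111
45 [-0.0656  0.0063] 0.125
50 [-0.0727  0.0038] 0.1389
55 [-0.0795  0.0007] 0.1528
60 [-0.086 -0.003] 0.1667
```

Call:
jog_arm --travel '[[-0.09,0.096,0],[-0.18,0.19,0],[-0.27,0.29,0],[-0.36,0.38,0],[-0.45,0.48,0],[-0.54,0.575,0.01],[-0.6,0.64,0.013],[-0.68,0.74,0.02],[-0.77,0.84,0.025],[-0.85,0.94,0.03]]' --dr '[[0,0,-0.01],[0,0,-0.02],[0,0,-0.03],[0,0,-0.045],[0,0,-0.06],[0,0,-0.075],[0,0,-0.085],[0,0,-0.095],[0,0,-0.105],[0,0,-0.115]]' --claw '[0,0,0,0,0,0,0,0,0,0]' --newtons 10

```text
time_s: 2.7
tcp_pos: [0.4698, -0.0171, 0.2124]
eef_rot: [-179.9, 0.0, -114.0]
contact_force: [2.2, -0.8, 0.7]
gripper_width: 0.0009
gripper_force: 0.0
```

```bash
python3 -c "
from h import *
show(); goal(*entry(168)[:2],.2,-110)"
```

```text
2.7 [ 0.4698 -0.0171  0.2124] [-179.9    0.  -114. ] [ 2.2 -0.8  0.7] [-0.04 -0.17 -0.  ] [ 22.   1. -25.   0. -63. -46.]
shift [-0.4341  0.0777  0.0251] dr [-0.0002  0.0001 -0.011 ]
```

Call:
jog_arm --travel '[[-0.06,0.01,0],[-0.12,0.02,0],[-0.18,0.03,0],[-0.24,0.04,0],[-0.3,0.05,0],[-0.35,0.06,0],[-0.39,0.07,0],[-0.434,0.078,0],[-0.434,0.078,0],[-0.434,0.078,0]]' --dr '[[0,0,-0.028],[0,0,-0.056],[0,0,-0.084],[0,0,-0.112],[0,0,-0.14],[0,0,-0.168],[0,0,-0.196],[0,0,-0.224],[0,0,-0.252],[0,0,-0.28]]' --claw '[0,0,0,0,0,0,0,0,0,0]'

```text
time_s: 3.95
tcp_pos: [0.5223, 0.1951, 0.2119]
eef_rot: [180.0, 0.0, -12.9]
contact_force: [0.6, 0.2, -0.0]
gripper_width: 0.0006
gripper_force: 0.0
```

```bash
sed -i 's/A-278/A-98/' h.py; python3 -c "
from h import *
show(); x,y,w=entry(168); goal(x,y,.14,w); goal(x,y,.062,w)"
```

```text
3.95 [0.5223 0.1951 0.2119] [180.    0.  -12.9] [ 0.6  0.2 -0. ] [-0.13  0.14  0.02] [ 41.  10. -16.   0. -64.  36.]
shift [-0.0007 -0.0037  0.1437] dr [ 0.      0.     -0.2303]
shift [-0.0007 -0.0037  0.2997] dr [ 0.      0.     -0.2303]
```

Call:
jog_arm --travel '[[0,0,0],[0,-0.001,0],[0,-0.002,0],[0,-0.003,0.01],[0,-0.004,0.03],[0,-0.004,0.06],[0,-0.004,0.1],[0,-0.004,0.14],[0,-0.004,0.14],[0,-0.004,0.14]]' --dr '[[0,0,-0.028],[0,0,-0.056],[0,0,-0.084],[0,0,-0.112],[0,0,-0.14],[0,0,-0.168],[0,0,-0.196],[0,0,-0.224],[0,0,-0.23],[0,0,-0.23]]' --claw '[0,0,0,0,0,0,0,0,0,0]'

```text
time_s: 5.2
tcp_pos: [0.5229, 0.1967, 0.1419]
eef_rot: [180.0, 0.0, 69.5]
contact_force: [0.2, 0.0, -0.7]
gripper_width: 0.0008
gripper_force: 0.0
```

```bash
cat > wr.py <<'E'
from h import *
import sys
s=r.get_state(); c=r.capture("wrist")
cv2.imwrite(f"pics/{sys.argv[1]}.png",c["pixels"][:,:,::-1])
H=np.array(c["hand_eye"]); z=c["range_z"]; v,u=np.mgrid[:420,:560]
q=np.stack([(u-c["cx"])/c["fx"]*z,-(v-c["cy"])/c["fy"]*z,-z],-1)@H[:3,:3].T+H[:3,3]
W=R.from_euler('xyz',s["eef_rot"],degrees=True).apply(q.reshape(-1,3))+s["tcp_pos"]
W=W[z.ravel()>0]
n=np.hypot(*(W[:,:2]-AX).T)<.1
for lo,hi in ((.1005,.115),(.06,.096)):
    p=W[n&(W[:,2]>lo)&(W[:,2]<hi)]
    if len(p)<20: print(len(p)); continue
    if hi<.1: p=p[np.hypot(*(p[:,:2]-AX).T)<.065]
    m=p[:,:2].mean(0); d=np.linalg.svd(p[:,:2]-m,full_matrices=False)[2][0]; t=(p[:,:2]-m)@d
    print(len(p),"ang",round(np.degrees(np.arctan2(d[1],d[0])),1),"mean",np.round(m,4),"ends",np.round(m+np.percentile(t,.5)*d,4),np.round(m+np.percentile(t,99.5)*d,4))
show()
E
python3 wr.py w1
```

```text
3907 ang 172.7 mean [0.6082 0.201 ] ends [0.6498 0.1957] [0.5569 0.2076]
1153 ang 158.5 mean [0.5439 0.2159] ends [0.617  0.1872] [0.5121 0.2284]
5.25 [0.523  0.1968 0.1421] [180.   -0.   69.5] [-0.  -0.6  1.2] [-0.17  0.06 -0.02] [ 41.  14. -21.   0. -55. 119.]
```

View pics/w1.png

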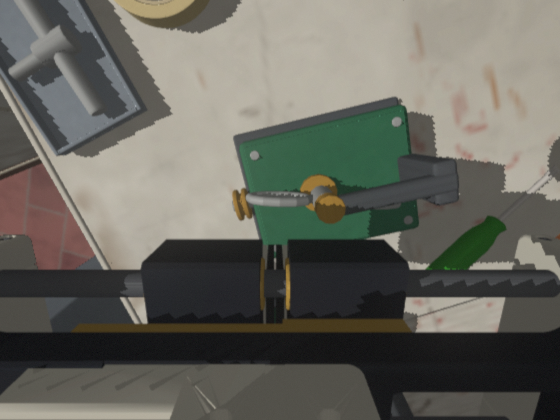

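The bar key isn't touched here. The wrist view shows drive_ring with its near wing at (280,200) and the bearing at (330,208), and the fingers sit clear on the counter-clockwise side. Refined axis is about (0.566, 0.2055) and the wing is at about 159°.

Call:
jog_arm --travel '[[0,0,0.03],[0,0,0.06],[0,0,0.08],[0,0,0.1],[0,0,0.12],[0,0,0.14],[0,0,0.15],[0,0,0.16],[0,0,0.16],[0,0,0.16]]' --dr '[[0,0,0],[0,0,0],[0,0,0],[0,0,0],[0,0,0],[0,0,0],[0,0,0],[0,0,0],[0,0,0],[0,0,0]]' --claw '[0,0,0,0,0,0,0,0,0,0]'

```text
time_s: 6.5
tcp_pos: [0.523, 0.1969, 0.0622]
eef_rot: [180.0, -0.0, 69.5]
contact_force: [-0.2, -0.9, -0.3]
gripper_width: 0.0009
gripper_force: 0.0
```

```bash
sed -i 's/^AX=.*/AX=np.array([.566,.2055])/' h.py; cat > st.py <<'E'
from h import *
import sys
show(); s=r.get_state(); p=s["tcp_pos"][:2]-AX; f=s["contact_force"]
print("rad",np.hypot(*p),"theta",np.degrees(np.arctan2(p[1],p[0])),"tangential F",np.dot(f[:2],[-p[1],p[0]])/np.hypot(*p),"Mz about axis",p[0]*f[1]-p[1]*f[0]+s["moment"][2])
Rt=R.from_euler('xyz',s["eef_rot"],degrees=True)
for d in map(float,sys.argv[1:]):
    q=R.from_euler('z',-d,degrees=True).apply([*p,0])-[*p,0]
    print(d,np.round(Rt.inv().apply(q)/.5,4),round(d/360,4))
E
python3 st.py 5 10 15 20 25 30 35 40 45 50 55 60
```

```text
6.5 [0.523  0.1969 0.0622] [180.   -0.   69.5] [-0.2 -0.9 -0.3] [-0.15  0.07  0.05] [ 41.  19. -26.   0. -45. 119.]
rad 0.04383827453261688 theta -168.66652502402806 tangential F 0.7988603807907354 Mz about axis 0.085326869020411
5.0 [ 0.0067 -0.0037  0.    ] 0.0139
10.0 [ 0.0136 -0.0069  0.    ] 0.0278
15.0 [ 0.0209 -0.0094  0.    ] 0.0417
20.0 [ 0.0283 -0.0113  0.    ] 0.0556
25.0 [ 0.0358 -0.0126  0.    ] 0.0694
30.0 [ 0.0434 -0.0131  0.    ] 0.0833
35.0 [ 0.0511 -0.013   0.    ] 0.0972
40.0 [ 0.0587 -0.0123  0.    ] 0.1111
45.0 [ 0.0662 -0.0109  0.    ] 0.125
50.0 [ 0.0736 -0.0088  0.    ] 0.1389
55.0 [ 0.0807 -0.0061  0.    ] 0.1528
60.0 [ 0.0876 -0.0028  0.    ] 0.1667
```

Call:
jog_arm --travel '[[0.007,-0.004,0],[0.014,-0.007,0],[0.021,-0.0095,0],[0.028,-0.011,0],[0.036,-0.0125,0],[0.043,-0.013,0],[0.051,-0.013,0],[0.059,-0.012,0],[0.066,-0.011,0],[0.0735,-0.009,0]]' --dr '[[0,0,0.0139],[0,0,0.0278],[0,0,0.0417],[0,0,0.0556],[0,0,0.0694],[0,0,0.0833],[0,0,0.0972],[0,0,0.1111],[0,0,0.125],[0,0,0.1389]]' --claw '[0,0,0,0,0,0,0,0,0,0]'

```text
time_s: 7.75
tcp_pos: [0.5307, 0.2317, 0.062]
eef_rot: [179.9, 0.1, 19.3]
contact_force: [-2.9, -4.0, 2.6]
gripper_width: 0.0005
gripper_force: 1.8
```

```bash
python3 st.py 10 20 30 40 50; python3 wr.py w2
```

```text
7.75 [0.5307 0.2317 0.062 ] [1.799e+02 1.000e-01 1.930e+01] [-2.9 -4.   2.6] [-1.32  0.88  0.04] [ 43.  21. -23.   0. -46.  66.]
rad 0.04398192579564184 theta 143.4779106527866 tangential F 4.973319274515366 Mz about axis 0.25669704740006216
10.0 [ 0.0134 -0.0075 -0.    ] 0.0278
20.0 [ 0.0279 -0.0125 -0.0001] 0.0556
30.0 [ 0.043  -0.0149 -0.0001] 0.0833
40.0 [ 0.0583 -0.0147 -0.0001] 0.1111
50.0 [ 0.0734 -0.0118 -0.0002] 0.1389
12150 ang 167.7 mean [0.6156 0.2012] ends [0.6499 0.1937] [0.5218 0.2218]
4011 ang 120.0 mean [0.5691 0.2024] ends [0.5951 0.1573] [0.5413 0.2507]
7.8 [0.531 0.232 0.062] [1.799e+02 1.000e-01 1.910e+01] [-1.7 -3.2  2.5] [-1.34  0.68  0.  ] [ 43.  21. -23.   0. -46.  66.]
```

View pics/w2.png

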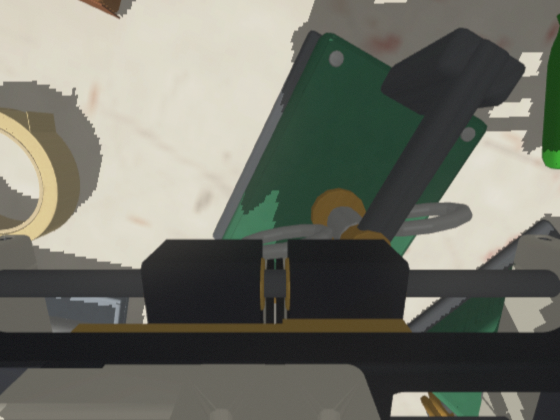

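The wing is now at about 120° (wing end at (460,215), opposite the fingers), so the push works. I'll continue.

Call:
jog_arm --travel '[[0.007,-0.004,0],[0.0135,-0.0075,0],[0.0205,-0.01,0],[0.028,-0.0125,0],[0.0355,-0.014,0],[0.043,-0.015,0],[0.0505,-0.015,0],[0.058,-0.0145,0],[0.066,-0.0135,0],[0.0735,-0.012,0]]' --dr '[[0,0,0.0139],[0,0,0.0278],[0,0,0.0417],[0,0,0.0556],[0,0,0.0694],[0,0,0.0833],[0,0,0.0972],[0,0,0.1111],[0,0,0.125],[0,0,0.1389]]' --claw '[0,0,0,0,0,0,0,0,0,0]'

```text
time_s: 9.05
tcp_pos: [0.5629, 0.2499, 0.0616]
eef_rot: [179.9, 0.1, -30.6]
contact_force: [-4.0, -1.6, 1.2]
gripper_width: 0.0007
gripper_force: 1.8
```

```bash
python3 st.py 10 20 30 40
```

```text
9.05 [0.5629 0.2499 0.0616] [ 1.799e+02  1.000e-01 -3.060e+01] [-4.  -1.6  1.2] [-0.58  1.66  0.03] [ 42.  24. -18.  -0. -48.  17.]
rad 0.04451334319142648 theta 93.99117238586597 tangential F 4.109277537953319 Mz about axis 0.2176463299497513
10.0 [ 0.0135 -0.0077 -0.    ] 0.0278
20.0 [ 0.0281 -0.0129 -0.0001] 0.0556
30.0 [ 0.0434 -0.0155 -0.0001] 0.0833
40.0 [ 0.0589 -0.0153 -0.0001] 0.1111
```

Call:
jog_arm --travel '[[0.007,-0.004,0],[0.0135,-0.0075,0],[0.0205,-0.0105,0],[0.028,-0.013,0],[0.0355,-0.0145,0],[0.043,-0.0155,0],[0.051,-0.0155,0],[0.0585,-0.0155,0],[0.062,-0.015,0],[0.062,-0.015,0]]' --dr '[[0,0,0.0139],[0,0,0.0278],[0,0,0.0417],[0,0,0.0556],[0,0,0.0694],[0,0,0.0833],[0,0,0.0972],[0,0,0.1111],[0,0,0.117],[0,0,0.117]]' --claw '[0,0,0,0,0,0,0,0,0,0]'

```text
time_s: 10.3
tcp_pos: [0.5942, 0.2415, 0.0618]
eef_rot: [180.0, 0.0, -72.5]
contact_force: [-3.4, 1.3, -1.7]
gripper_width: -0.0002
gripper_force: 1.7
```

```bash
python3 st.py -8; python3 wr.py w3
```

```text
10.3 [0.5942 0.2415 0.0618] [180.    0.  -72.5] [-3.4  1.3 -1.7] [0.76 1.54 0.04] [ 39.  26. -15.  -0. -49. -22.]
rad 0.045718889083020645 theta 51.86876129122594 tangential F 3.465742338149214 Mz about axis 0.20280121461966844
-8.0 [-0.01    0.0079  0.    ] -0.0222
9922 ang 168.8 mean [0.6144 0.1988] ends [0.6498 0.1917] [0.5612 0.2093]
4145 ang 32.0 mean [0.5578 0.1984] ends [0.5186 0.174 ] [0.6101 0.2311]
10.35 [0.5943 0.2416 0.0618] [180.    0.  -72.5] [-3.7  2.5 -0.9] [0.73 1.47 0.06] [ 40.  26. -15.  -0. -49. -22.]
```

Call:
jog_arm --travel '[[-0.01,0.008,0],[-0.01,0.008,0],[-0.01,0.008,-0.08],[-0.01,0.008,-0.16],[-0.01,0.008,-0.16],[-0.01,0.008,-0.16],[-0.01,0.008,-0.16],[-0.01,0.008,-0.16],[-0.01,0.008,-0.16],[-0.01,0.008,-0.16]]' --dr '[[0,0,-0.022],[0,0,-0.022],[0,0,-0.022],[0,0,-0.03],[0,0,-0.058],[0,0,-0.086],[0,0,-0.114],[0,0,-0.142],[0,0,-0.17],[0,0,-0.198]]' --claw '[0,0,0,0,0,0,0,0,0,0]'

```text
time_s: 11.6
tcp_pos: [0.5901, 0.2448, 0.1424]
eef_rot: [-180.0, -0.1, -1.2]
contact_force: [-0.2, -0.3, 0.6]
gripper_width: 0.0005
gripper_force: 0.0
```

```bash
cat > en.py <<'E'
from h import *
import sys
th,yaw,z=map(float,sys.argv[1:]); show()
goal(AX[0]+.043*np.cos(np.radians(th)),AX[1]+.043*np.sin(np.radians(th)),z,yaw)
E
python3 en.py 246 112 .142
```

```text
11.6 [0.5901 0.2448 0.1424] [-1.8e+02 -1.0e-01 -1.2e+00] [-0.2 -0.3  0.6] [-0.08  0.17 -0.02] [ 40.  21. -11.   0. -59.  49.]
shift [-0.0799  0.1589  0.0006] dr [ 2.000e-04 -2.000e-04 -3.143e-01]
```

Call:
jog_arm --travel '[[-0.01,0.02,0],[-0.02,0.04,0],[-0.03,0.06,0],[-0.04,0.08,0],[-0.05,0.1,0],[-0.06,0.12,0],[-0.07,0.14,0],[-0.08,0.159,0],[-0.08,0.159,0],[-0.08,0.159,0]]' --dr '[[0,0,-0.0295],[0,0,-0.059],[0,0,-0.0885],[0,0,-0.118],[0,0,-0.147],[0,0,-0.177],[0,0,-0.206],[0,0,-0.236],[0,0,-0.265],[0,0,-0.295]]' --claw '[0,0,0,0,0,0,0,0,0,0]'

```text
time_s: 12.85
tcp_pos: [0.5482, 0.1662, 0.1425]
eef_rot: [179.9, 0.0, 105.0]
contact_force: [0.5, -0.1, 0.1]
gripper_width: 0.0008
gripper_force: 0.0
```

```bash
python3 en.py 246 112 .062;python3 wr.py w4
```

```text
12.85 [0.5482 0.1662 0.1425] [179.9   0.  105. ] [ 0.5 -0.1  0.1] [-0.1  -0.01 -0.02] [ 36.  15. -19.   0. -56. 159.]
shift [-1.000e-04  3.000e-04  1.611e-01] dr [ 0.0003  0.     -0.0195]
3524 ang -7.3 mean [0.6062 0.2005] ends [0.5561 0.2069] [0.6495 0.195 ]
1922 ang -144.2 mean [0.5653 0.207 ] ends [0.6109 0.2399] [0.518  0.1729]
12.9 [0.5481 0.1662 0.1425] [179.9   0.  105.6] [-0.1 -0.3 -1. ] [-0.15  0.07  0.05] [ 36.  15. -19.   0. -56. 159.]
```

View pics/w4.png

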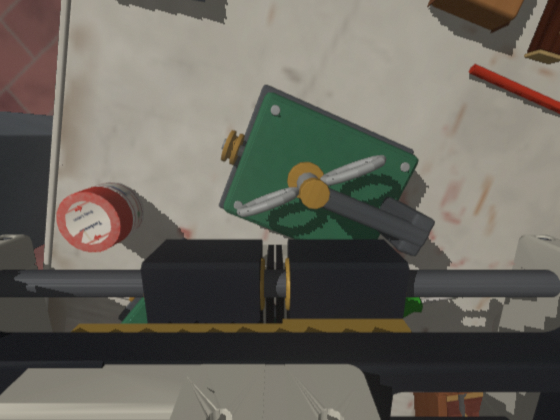

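```bash
python3 en.py 254 112 .062
```

```text
12.9 [0.5481 0.1662 0.1425] [179.9   0.  105.6] [-0.1 -0.3 -1. ] [-0.15  0.07  0.05] [ 36.  15. -19.   0. -56. 159.]
shift [-0.0071  0.0102  0.161 ] dr [ 0.0002  0.     -0.0179]
```

Call:
jog_arm --travel '[[-0.007,0.01,0],[-0.007,0.01,0],[-0.007,0.01,0.03],[-0.007,0.01,0.06],[-0.007,0.01,0.09],[-0.007,0.01,0.12],[-0.007,0.01,0.15],[-0.007,0.01,0.16],[-0.007,0.01,0.16],[-0.007,0.01,0.16]]' --dr '[[0,0,-0.018],[0,0,-0.018],[0,0,-0.018],[0,0,-0.018],[0,0,-0.018],[0,0,-0.018],[0,0,-0.018],[0,0,-0.018],[0,0,-0.018],[0,0,-0.018]]' --claw '[0,0,0,0,0,0,0,0,0,0]'

```text
time_s: 14.15
tcp_pos: [0.5536, 0.1645, 0.0624]
eef_rot: [179.9, -0.0, 111.3]
contact_force: [0.6, -0.5, -0.1]
gripper_width: 0.0003
gripper_force: 0.0
```

```bash
python3 st.py 6 12 18 24 30 36 42 48 54 60
```

```text
14.15 [0.5536 0.1645 0.0624] [179.9  -0.  111.3] [ 0.6 -0.5 -0.1] [-0.11  0.03 -0.  ] [ 36.  20. -23.   0. -46. 165.]
rad 0.0428324717393985 theta -106.86780615586726 tangential F 0.6970666064149019 Mz about axis 0.02641206870175556
6.0 [ 0.0059 -0.0068 -0.    ] 0.0167
12.0 [ 0.0125 -0.0128 -0.    ] 0.0333
18.0 [ 0.0197 -0.0182 -0.    ] 0.05
24.0 [ 0.0273 -0.0228 -0.    ] 0.0667
30.0 [ 0.0355 -0.0266 -0.    ] 0.0833
36.0 [ 0.044  -0.0295 -0.    ] 0.1
42.0 [ 0.0527 -0.0315 -0.    ] 0.1167
48.0 [ 0.0616 -0.0325 -0.    ] 0.1333
54.0 [ 0.0706 -0.0327 -0.    ] 0.15
60.0 [ 0.0795 -0.0319 -0.    ] 0.1667
```

Call:
jog_arm --travel '[[0.006,-0.007,0],[0.0125,-0.013,0],[0.0195,-0.018,0],[0.0275,-0.023,0],[0.0355,-0.0265,0],[0.044,-0.0295,0],[0.0525,-0.0315,0],[0.0615,-0.0325,0],[0.0705,-0.0325,0],[0.0795,-0.032,0]]' --dr '[[0,0,0.0167],[0,0,0.0333],[0,0,0.05],[0,0,0.0667],[0,0,0.0833],[0,0,0.1],[0,0,0.1167],[0,0,0.1333],[0,0,0.15],[0,0,0.1667]]' --claw '[0,0,0,0,0,0,0,0,0,0]'

```text
time_s: 15.4
tcp_pos: [0.5241, 0.1948, 0.0626]
eef_rot: [179.9, 0.0, 51.1]
contact_force: [2.1, -5.8, 1.0]
gripper_width: 0.0003
gripper_force: 2.2
```

```bash
python3 st.py 5 10 15 20 25 30 35 40 45 50;python3 wr.py w5
```

```text
15.4 [0.5241 0.1948 0.0626] [179.9   0.   51.1] [ 2.1 -5.8  1. ] [-2.04 -0.69 -0.01] [ 40.  19. -26.   0. -45. 101.]
rad 0.04320184639601969 theta -165.65448397055397 tangential F 6.082166770084248 Mz about axis 0.2531087615892621
5.0 [ 0.0048 -0.0058 -0.    ] 0.0139
10.0 [ 0.01   -0.0112 -0.    ] 0.0278
15.0 [ 0.0157 -0.0162 -0.    ] 0.0417
20.0 [ 0.0218 -0.0206 -0.    ] 0.0556
25.0 [ 0.0283 -0.0244 -0.    ] 0.0694
30.0 [ 0.0351 -0.0277 -0.    ] 0.0833
35.0 [ 0.0422 -0.0304 -0.    ] 0.0972
40.0 [ 0.0494 -0.0324 -0.    ] 0.1111
45.0 [ 0.0568 -0.0338 -0.    ] 0.125
50.0 [ 0.0643 -0.0346 -0.    ] 0.1389
12247 ang 175.6 mean [0.6091 0.2006] ends [0.65   0.1975] [0.5198 0.2074]
2909 ang 171.3 mean [0.5538 0.2091] ends [0.6129 0.2   ] [0.52   0.2143]
15.45 [0.524  0.1951 0.0626] [180.    0.   50.8] [ 1.6 -5.2  0.2] [-1.89 -0.53  0.  ] [ 41.  19. -26.   0. -45. 100.]
```

Call:
jog_arm --travel '[[0.005,-0.006,0],[0.01,-0.011,0],[0.0155,-0.016,0],[0.022,-0.0205,0],[0.0285,-0.0245,0],[0.035,-0.0275,0],[0.042,-0.0305,0],[0.0495,-0.0325,0],[0.057,-0.034,0],[0.0645,-0.0345,0]]' --dr '[[0,0,0.0139],[0,0,0.0278],[0,0,0.0417],[0,0,0.0556],[0,0,0.0694],[0,0,0.0833],[0,0,0.0972],[0,0,0.1111],[0,0,0.125],[0,0,0.1389]]' --claw '[0,0,0,0,0,0,0,0,0,0]'

```text
time_s: 16.7
tcp_pos: [0.5295, 0.2302, 0.0621]
eef_rot: [179.9, 0.1, 1.2]
contact_force: [-2.0, -4.9, 2.1]
gripper_width: 0.0007
gripper_force: 2.4
```

```bash
python3 st.py 2.5 5 7.5 10 12.5 15 17.5 20 22.5 25
```

```text
16.7 [0.5295 0.2302 0.0621] [1.799e+02 1.000e-01 1.200e+00] [-2.  -4.9  2.1] [-1.65  1.16 -0.01] [ 43.  21. -23.  -0. -46.  48.]
rad 0.04402144545328018 theta 145.94636935803004 tangential F 5.204313458402801 Mz about axis 0.22342575683194285
2.5 [ 0.0023 -0.0031 -0.    ] 0.0069
5.0 [ 0.0047 -0.0061 -0.    ] 0.0139
7.5 [ 0.0072 -0.009  -0.    ] 0.0208
10.0 [ 0.0099 -0.0117 -0.    ] 0.0278
12.5 [ 0.0127 -0.0144 -0.    ] 0.0347
15.0 [ 0.0156 -0.0169 -0.0001] 0.0417
17.5 [ 0.0186 -0.0193 -0.0001] 0.0486
20.0 [ 0.0217 -0.0215 -0.0001] 0.0556
22.5 [ 0.0249 -0.0237 -0.0001] 0.0625
25.0 [ 0.0282 -0.0256 -0.0001] 0.0694
```

Call:
jog_arm --travel '[[0.0023,-0.003,0],[0.0047,-0.006,0],[0.0072,-0.009,0],[0.01,-0.0117,0],[0.0127,-0.0144,0],[0.0156,-0.017,0],[0.0186,-0.0193,0],[0.0217,-0.0215,0],[0.025,-0.0237,0],[0.0282,-0.0256,0]]' --dr '[[0,0,0.0069],[0,0,0.0139],[0,0,0.0208],[0,0,0.0278],[0,0,0.0347],[0,0,0.0417],[0,0,0.0486],[0,0,0.0556],[0,0,0.0625],[0,0,0.0694]]' --claw '[0,0,0,0,0,0,0,0,0,0]'

```text
time_s: 17.95
tcp_pos: [0.543, 0.2433, 0.0619]
eef_rot: [179.8, 0.1, -23.8]
contact_force: [-4.1, -3.6, 2.6]
gripper_width: 0.0005
gripper_force: 2.3
```

```bash
python3 st.py 12.5 25
```

```text
17.95 [0.543  0.2433 0.0619] [ 1.798e+02  1.000e-01 -2.380e+01] [-4.1 -3.6  2.6] [-1.32  1.69 -0.06] [ 43.  22. -21.  -0. -47.  23.]
rad 0.044244426267245285 theta 121.3946494826402 tangential F 5.422433619562092 Mz about axis 0.1782001803687922
12.5 [ 0.0127 -0.0145 -0.0001] 0.0347
25.0 [ 0.0282 -0.026  -0.0001] 0.0694
```

Same step again.

Call:
jog_arm --travel '[[0.0023,-0.003,0],[0.0047,-0.006,0],[0.0072,-0.009,0],[0.01,-0.0117,0],[0.0127,-0.0144,0],[0.0156,-0.017,0],[0.0186,-0.0193,0],[0.0217,-0.0215,0],[0.025,-0.0237,0],[0.0282,-0.0258,0]]' --dr '[[0,0,0.0069],[0,0,0.0139],[0,0,0.0208],[0,0,0.0278],[0,0,0.0347],[0,0,0.0417],[0,0,0.0486],[0,0,0.0556],[0,0,0.0625],[0,0,0.0694]]' --claw '[0,0,0,0,0,0,0,0,0,0]'

```text
time_s: 19.2
tcp_pos: [0.5608, 0.2498, 0.0618]
eef_rot: [179.8, 0.1, -48.7]
contact_force: [-5.7, -1.3, 0.8]
gripper_width: 0.0003
gripper_force: 2.3
```

```bash
python3 st.py 12.5 25
```

```text
19.2 [0.5608 0.2498 0.0618] [ 1.798e+02  1.000e-01 -4.870e+01] [-5.7 -1.3  0.8] [-0.55  2.1   0.01] [ 42.  24. -18.  -0. -48.  -1.]
rad 0.044610452615014805 theta 96.63612324439879 tangential F 5.847381381194078 Mz about axis 0.2701891462813912
12.5 [ 0.0127 -0.0147 -0.0001] 0.0347
25.0 [ 0.0283 -0.0263 -0.0001] 0.0694
```

Call:
jog_arm --travel '[[0.0023,-0.003,0],[0.0047,-0.006,0],[0.0072,-0.009,0],[0.01,-0.0118,0],[0.0127,-0.0146,0],[0.0156,-0.0172,0],[0.0186,-0.0196,0],[0.0217,-0.022,0],[0.025,-0.024,0],[0.0283,-0.0262,0]]' --dr '[[0,0,0.0069],[0,0,0.0139],[0,0,0.0208],[0,0,0.0278],[0,0,0.0347],[0,0,0.0417],[0,0,0.0486],[0,0,0.0556],[0,0,0.0625],[0,0,0.0694]]' --claw '[0,0,0,0,0,0,0,0,0,0]'

```text
time_s: 20.45
tcp_pos: [0.5801, 0.2485, 0.0618]
eef_rot: [179.9, 0.0, -73.7]
contact_force: [-5.7, 0.1, 0.4]
gripper_width: 0.0006
gripper_force: 2.3
```

```bash
python3 st.py 12.5 25;python3 wr.py w6
```

```text
20.45 [0.5801 0.2485 0.0618] [179.9   0.  -73.7] [-5.7  0.1  0.4] [ 0.24  2.2  -0.05] [ 41.  25. -16.  -0. -49. -24.]
rad 0.045216535230601644 theta 71.82151531823712 tangential F 5.4670421336737505 Mz about axis 0.19965498865053294
12.5 [ 0.0128 -0.0149 -0.    ] 0.0347
25.0 [ 0.0286 -0.0267 -0.0001] 0.0694
11886 ang 167.0 mean [0.6087 0.2   ] ends [0.6493 0.1907] [0.5589 0.2115]
4646 ang 49.0 mean [0.56   0.1986] ends [0.5284 0.1622] [0.5962 0.2404]
20.5 [0.5803 0.2484 0.0618] [179.9   0.  -73.8] [-4.6  1.3  0.3] [ 0.34  2.11 -0.04] [ 41.  25. -16.  -0. -49. -25.]
```

Call:
jog_arm --travel '[[0.0023,-0.003,0],[0.0047,-0.006,0],[0.0072,-0.009,0],[0.01,-0.012,0],[0.0128,-0.0149,0],[0.0157,-0.0175,0],[0.0188,-0.02,0],[0.022,-0.0224,0],[0.0252,-0.0246,0],[0.0286,-0.0267,0]]' --dr '[[0,0,0.0069],[0,0,0.0139],[0,0,0.0208],[0,0,0.0278],[0,0,0.0347],[0,0,0.0417],[0,0,0.0486],[0,0,0.0556],[0,0,0.0625],[0,0,0.0694]]' --claw '[0,0,0,0,0,0,0,0,0,0]'

```text
time_s: 21.75
tcp_pos: [0.5973, 0.2392, 0.0619]
eef_rot: [179.9, 0.0, -98.7]
contact_force: [-5.1, 2.7, 0.1]
gripper_width: 0.0002
gripper_force: 2.3
```

```bash
python3 st.py 5 10 15 -8
```

```text
21.75 [0.5973 0.2392 0.0619] [179.9   0.  -98.7] [-5.1  2.7  0.1] [ 1.12  1.93 -0.01] [ 39.  26. -15.  -0. -50. -48.]
rad 0.045981376780880975 theta 47.15468566892976 tangential F 5.627886944396553 Mz about axis 0.24922944930524696
5.0 [ 0.0048 -0.0064 -0.    ] 0.0139
10.0 [ 0.0101 -0.0124 -0.    ] 0.0278
15.0 [ 0.016  -0.0179 -0.    ] 0.0417
-8.0 [-0.0064  0.0111  0.    ] -0.0222
```

Call:
jog_arm --travel '[[-0.0065,0.011,0],[-0.0065,0.011,-0.02],[-0.0065,0.011,-0.1],[-0.0065,0.011,-0.16],[-0.0065,0.011,-0.16],[-0.0065,0.011,-0.16],[-0.0065,0.011,-0.16],[-0.0065,0.011,-0.16],[-0.0065,0.011,-0.16],[-0.0065,0.011,-0.16]]' --dr '[[0,0,-0.022],[0,0,-0.022],[0,0,-0.022],[0,0,-0.04],[0,0,-0.0695],[0,0,-0.099],[0,0,-0.1285],[0,0,-0.158],[0,0,-0.1875],[0,0,-0.217]]' --claw '[0,0,0,0,0,0,0,0,0,0]'

```text
time_s: 23.0
tcp_pos: [0.5941, 0.2428, 0.1433]
eef_rot: [-179.9, -0.1, -20.3]
contact_force: [0.3, -0.1, -0.4]
gripper_width: 0.0004
gripper_force: 0.0
```

```bash
python3 en.py 246 106 .142
```

```text
23.0 [0.5941 0.2428 0.1433] [-1.799e+02 -1.000e-01 -2.030e+01] [ 0.3 -0.1 -0.4] [-0.08  0.13  0.06] [ 40.  21. -10.   0. -59.  30.]
shift [-0.0322  0.1754  0.0022] dr [ 1.00e-04 -3.00e-04 -3.51e-01]
```

Call:
jog_arm --travel '[[-0.004,0.022,0],[-0.008,0.044,0],[-0.012,0.066,0],[-0.016,0.088,0],[-0.02,0.11,0],[-0.024,0.132,0],[-0.028,0.154,0],[-0.032,0.175,0],[-0.032,0.175,0],[-0.032,0.175,0]]' --dr '[[0,0,-0.0295],[0,0,-0.059],[0,0,-0.0885],[0,0,-0.118],[0,0,-0.147],[0,0,-0.177],[0,0,-0.206],[0,0,-0.236],[0,0,-0.265],[0,0,-0.295]]' --claw '[0,0,0,0,0,0,0,0,0,0]'

```text
time_s: 24.25
tcp_pos: [0.5484, 0.1664, 0.1434]
eef_rot: [179.9, -0.1, 85.8]
contact_force: [-0.1, 0.3, 0.5]
gripper_width: 0.0008
gripper_force: 0.0
```

```bash
python3 wr.py w7; python3 en.py 246 106 .062;  python3 en.py 250 106 .062
```

```text
3754 ang 172.7 mean [0.6075 0.2004] ends [0.6497 0.195 ] [0.5569 0.207 ]
1728 ang -152.0 mean [0.5672 0.2076] ends [0.6161 0.2335] [0.5144 0.1795]
24.3 [0.5484 0.1665 0.1433] [ 1.799e+02 -1.000e-01  8.630e+01] [0.2 0.1 1. ] [-0.17  0.05  0.07] [ 36.  15. -19.   0. -56. 140.]
24.3 [0.5484 0.1665 0.1433] [ 1.799e+02 -1.000e-01  8.630e+01] [0.2 0.1 1. ] [-0.17  0.05  0.07] [ 36.  15. -19.   0. -56. 140.]
shift [-6.000e-04  1.000e-04  1.625e-01] dr [ 0.0003 -0.0001 -0.0546]
24.3 [0.5484 0.1665 0.1433] [ 1.799e+02 -1.000e-01  8.630e+01] [0.2 0.1 1. ] [-0.17  0.05  0.07] [ 36.  15. -19.   0. -56. 140.]
shift [-0.0025  0.0058  0.1625] dr [ 0.0003 -0.0001 -0.0546]
```

Call:
jog_arm --travel '[[-0.0015,0.003,0],[-0.0015,0.003,0],[-0.0015,0.003,0.03],[-0.0015,0.003,0.06],[-0.0015,0.003,0.09],[-0.0015,0.003,0.12],[-0.0015,0.003,0.15],[-0.0015,0.003,0.1625],[-0.0015,0.003,0.1625],[-0.0015,0.003,0.1625]]' --dr '[[0,0,-0.028],[0,0,-0.055],[0,0,-0.055],[0,0,-0.055],[0,0,-0.055],[0,0,-0.055],[0,0,-0.055],[0,0,-0.055],[0,0,-0.055],[0,0,-0.055]]' --claw '[0,0,0,0,0,0,0,0,0,0]'

```text
time_s: 25.55
tcp_pos: [0.5496, 0.1658, 0.0611]
eef_rot: [180.0, -0.0, 105.4]
contact_force: [-1.4, -0.0, 0.4]
gripper_width: 0.0003
gripper_force: 0.0
```

```bash
python3 st.py 3 6 9 12 15 18 21 24 27 30
```

```text
25.55 [0.5496 0.1658 0.0611] [180.   -0.  105.4] [-1.4 -0.   0.4] [-0.12 -0.02 -0.06] [ 36.  20. -24.   0. -46. 159.]
rad 0.042903204700710976 theta -112.41074093693622 tangential F -1.2660631438498817 Mz about axis -0.11694222338523841
3.0 [ 0.0028 -0.0035 -0.    ] 0.0083
6.0 [ 0.0059 -0.0068 -0.    ] 0.0167
9.0 [ 0.0091 -0.01   -0.    ] 0.025
12.0 [ 0.0124 -0.0129 -0.    ] 0.0333
15.0 [ 0.0159 -0.0158 -0.    ] 0.0417
18.0 [ 0.0196 -0.0184 -0.    ] 0.05
21.0 [ 0.0234 -0.0208 -0.    ] 0.0583
24.0 [ 0.0273 -0.023  -0.    ] 0.0667
27.0 [ 0.0313 -0.025  -0.    ] 0.075
30.0 [ 0.0354 -0.0268 -0.    ] 0.0833
```

Call:
jog_arm --travel '[[0.003,-0.0035,0],[0.006,-0.007,0],[0.009,-0.01,0],[0.0125,-0.013,0],[0.016,-0.016,0],[0.0195,-0.0185,0],[0.0235,-0.021,0],[0.0275,-0.023,0],[0.0315,-0.025,0],[0.0355,-0.027,0]]' --dr '[[0,0,0.0083],[0,0,0.0167],[0,0,0.025],[0,0,0.0333],[0,0,0.0417],[0,0,0.05],[0,0,0.0583],[0,0,0.0667],[0,0,0.075],[0,0,0.0833]]' --claw '[0,0,0,0,0,0,0,0,0,0]'

```text
time_s: 26.8
tcp_pos: [0.5323, 0.1787, 0.0615]
eef_rot: [179.9, -0.0, 75.3]
contact_force: [3.3, -4.6, -0.3]
gripper_width: 0.0007
gripper_force: 2.5
```

```bash
python3 st.py 12.5 25
```

```text
26.8 [0.5323 0.1787 0.0615] [179.9  -0.   75.3] [ 3.3 -4.6 -0.3] [-1.8  -1.27 -0.01] [ 39.  19. -26.   0. -45. 127.]
rad 0.04306507621514055 theta -141.44604504489072 tangential F 5.631176677766059 Mz about axis 0.23664441364825847
12.5 [ 0.0128 -0.0137 -0.    ] 0.0347
25.0 [ 0.0282 -0.0243 -0.    ] 0.0694
```

Call:
jog_arm --travel '[[0.0023,-0.003,0],[0.0048,-0.0058,0],[0.0074,-0.0086,0],[0.01,-0.0112,0],[0.0128,-0.0137,0],[0.0157,-0.016,0],[0.0187,-0.0183,0],[0.0218,-0.0204,0],[0.025,-0.0224,0],[0.0282,-0.0243,0]]' --dr '[[0,0,0.0069],[0,0,0.0139],[0,0,0.0208],[0,0,0.0278],[0,0,0.0347],[0,0,0.0417],[0,0,0.0486],[0,0,0.0556],[0,0,0.0625],[0,0,0.0694]]' --claw '[0,0,0,0,0,0,0,0,0,0]'

```text
time_s: 28.05
tcp_pos: [0.5237, 0.1948, 0.0614]
eef_rot: [179.9, 0.0, 50.3]
contact_force: [3.0, -7.0, 0.5]
gripper_width: 0.0005
gripper_force: 3.1
```

```bash
python3 st.py 12.5 25
```

```text
28.05 [0.5237 0.1948 0.0614] [179.9   0.   50.3] [ 3.  -7.   0.5] [-2.73 -1.    0.01] [ 41.  19. -26.   0. -45. 100.]
rad 0.04364508426734736 theta -165.80428102519176 tangential F 7.558245968853688 Mz about axis 0.3399501968476647
12.5 [ 0.0128 -0.014  -0.    ] 0.0347
25.0 [ 0.0284 -0.025  -0.    ] 0.0694
```

Call:
jog_arm --travel '[[0.0014,-0.0016,0],[0.0027,-0.0033,0],[0.004,-0.005,0],[0.0055,-0.0066,0],[0.007,-0.008,0],[0.0084,-0.0096,0],[0.0098,-0.011,0],[0.0113,-0.0125,0],[0.0128,-0.014,0],[0.0128,-0.014,0]]' --dr '[[0,0,0.0039],[0,0,0.0077],[0,0,0.0116],[0,0,0.0154],[0,0,0.0193],[0,0,0.0231],[0,0,0.027],[0,0,0.0308],[0,0,0.0347],[0,0,0.0347]]' --claw '[0,0,0,0,0,0,0,0,0,0]'

```text
time_s: 29.3
tcp_pos: [0.5213, 0.2016, 0.0612]
eef_rot: [179.9, 0.3, 37.9]
contact_force: [3.0, -15.8, 3.7]
gripper_width: 0.0004
gripper_force: 6.8
```

```bash
python3 st.py 12.5 -12.5 -25 -35
```

```text
29.3 [0.5213 0.2016 0.0612] [179.9   0.3  37.9] [  3.  -15.8   3.7] [-5.73 -0.91 -0.02] [ 41.  19. -26.   0. -45.  86.]
rad 0.04486807500159137 theta -175.02351715858438 tangential F 15.972022273234261 Mz about axis 0.6965970070571531
12.5 [ 0.0123 -0.0152 -0.0001] 0.0347
-12.5 [-0.0088  0.0175  0.0001] -0.0347
-25.0 [-0.0135  0.0364  0.0002] -0.0694
-35.0 [-0.0143  0.052   0.0002] -0.0972
```

The force tripled over 12° (5.6 → 7.6 → 16 N), which means the key is at the stop. I'll back off, lift and retreat.

Call:
jog_arm --travel '[[-0.0045,0.0085,0],[-0.009,0.0175,0],[-0.012,0.028,0],[-0.0135,0.036,0],[-0.0135,0.036,0],[-0.0135,0.036,-0.05],[-0.0135,0.036,-0.1],[-0.0135,0.036,-0.16],[-0.0135,0.036,-0.2],[-0.0135,0.036,-0.24]]' --dr '[[0,0,-0.017],[0,0,-0.035],[0,0,-0.052],[0,0,-0.069],[0,0,-0.069],[0,0,-0.069],[0,0,-0.069],[0,0,-0.069],[0,0,-0.069],[0,0,-0.069]]' --claw '[0,0,0,0,0,0,0,0,0,0]'

```text
time_s: 30.55
tcp_pos: [0.5278, 0.1872, 0.182]
eef_rot: [180.0, -0.1, 62.6]
contact_force: [0.3, 0.3, -0.1]
gripper_width: 0.0007
gripper_force: 0.0
```

```bash
python3 wr.py w8
```

```text
2785 ang 172.7 mean [0.6087 0.2005] ends [0.6499 0.1952] [0.5572 0.2072]
781 ang 174.6 mean [0.5444 0.2099] ends [0.619  0.2029] [0.5082 0.2134]
30.6 [0.5291 0.1878 0.1848] [179.8  -0.2  62.7] [1.1 0.1 3. ] [-0.04 -0.14 -0.06] [ 40.  12. -18.   0. -61. 113.]
```

View pics/w8.png

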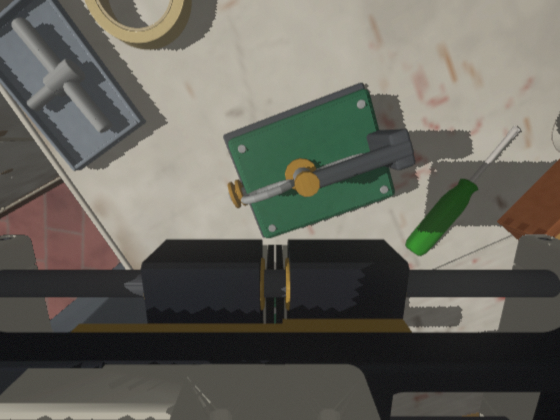

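```bash
python3 -c "
from h import *
print(r.close_job())"
```

```text
the job is handed in; nothing more can be done
None
```

The red tray held the ring key, so I wound drive_ring clockwise about 346°, until the force rose from about 6 N to 16 N at its stop. I then let go, lifted clear and handed the job in at about 31 s. I never went near the bar key, the loose keys, the pot or the screwdriver, and no verdict came back.

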